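# Lock the press-and-twist cap on the hobby canister

## Task

Close the canister with its child-proof cap: set the cap over the canister's neck, push it down against the spring and, while it is pushed down, turn it clockwise as seen from above until its lugs are caught under the canister's catches, so that when you let go it stays locked on, level, with its grip bar in line with the two ribs on the canister's sides. Leave the paint pot, the glue bottle and the model house where they stand.

Things in the scene. Friction and masses are not known exactly. Their poses are not given: they have to be found in the camera images.
- canister: Grey round canister, fixed to the table: it neither moves nor turns. 82 mm across the foot, 77 mm across the body, two upright ribs, 8 mm wide, 58 mm tall, reaching 48 mm from the axis, on its +x and -x sides, below the two catches on the neck. Shoulder at z = 70 mm. Origin: centre of its underside, z up; the same after a half turn.
- rim (a point): Centre of the neck's rim, 94 mm above the canister's underside. The neck is 48 mm across, tapering to 40 mm over the top 6 mm. A dark spring plug, 32 mm across, stands 15 mm out of it.
- catch (a point): Outer edge of the +x catch, at its pocket's roof (z = 86 mm). Two catches, on +x and -x, jut from the neck to 31 mm from the axis, z = 86 to 92 mm, each 60 deg wide. Under each a 48 deg wide pocket: at its anticlockwise end (from above) a lip hangs to z = 83 mm, at its clockwise end a stop reaches the shoulder. Lugs go down in the gaps, turn clockwise under the lip, spring up into the pocket.
- cap: Loose plain grey cap, about 0.12 kg, standing mouth down. 80 mm across its lower edge, 74 mm above, 26 mm tall without its bar; inside 67 mm across (73 mm at the mouth) and 21 mm deep. Origin: centre of its lower edge, z up; the same after a half turn. Origin heights over the canister's: 88 mm as it meets the plug, below 78 mm to pass the lip, 73 mm bottom, about 81 mm locked.
- bar (a point): Point to grip on the cap's grip bar, on the cap's axis, 47 mm above its lower edge. The bar is 64 mm long (along the cap's x), 16 mm wide (along y) and stands from z = 26 to 52 mm.
- lug (a point): Top of the inner face of the cap's +x lug. Two lugs inside the cap, below the two ends of the bar (+x and -x), each 36 deg wide, from the wall in to 26.5 mm from the axis, z = 1 to 5 mm. The cap goes on with its x axis 55 to 115 deg (best about 70) anticlockwise of the canister's; locked, the two are in line within about 6 deg.
- plug (a joint): Travel of the canister's spring plug in m: 0 = out, 0.015 = flush with the rim. Spring 700 N/m, no preload: about 5 N when locked (7 mm), 7 N at the lip, 10.5 N at the bottom.
- paint_pot: Bystander: small paint pot, 33 mm across, 36 mm tall; origin at the centre of its underside.
- glue: Bystander: glue bottle, 42 mm across, 134 mm tall with a pointed nozzle; origin at the centre of its underside.
- house: Bystander: model house, 76x85x86 mm; origin at the underside.
Not all that is in view belongs to the job. Of the things that look like the cap, the smallest one is meant.

How it is judged:
On the way, in this order (a step that is already met when the one before it is completed fails the run):
1. the cap is down over the neck, its lugs in the gaps between the catches (horizontal distance between cap and canister below 0.006 m and z of cap in the frame of canister below 0.0895 m and angle between the x axis of cap and the x axis of canister, either way round above 0.6 rad and angle between cap's own z axis and vertical below 0.12 rad), for 0.05 s.
2. the cap, held pushed down so far that its lugs clear the lips, is turned in under the catches (value of joint plug above 0.009 m and angle between cap's own z axis and vertical below 0.12 rad and angle between the x axis of cap and the x axis of canister, either way round below 0.65 rad), for 0.05 s.
At the end, for the whole second after the job is handed in: The cap sits locked on the canister: centred within 5 mm, its lower edge 78 to 83.5 mm above the canister's underside and held there against the spring plug (plug pressed in more than 4 mm), its bar in line with the canister's x axis within 0.17 rad, level within 0.08 rad, at rest (horizontal distance between cap and canister below 0.005 m and z of cap in the frame of canister between 0.078 and 0.0835 m and angle between the x axis of cap and the x axis of canister, either way round below 0.17 rad and angle between cap's own z axis and vertical below 0.08 rad and value of joint plug above 0.004 m and linear speed of cap below 0.02 m/s); the robot touches nothing.
It fails at once if the paint pot, the glue bottle or the house is moved by more than 20 mm (distance of any of paint_pot, glue, house from where it was at the start of the episode above 0.02 m).
It also fails if it takes over 51 s, if anything falls off the work surface, if the arm or the gripper's body presses on something with over 40 N, if the wrist force passes 120 N, or if a joint passes its speed limit or range.

## Robot

A 7-joint arm with a two-finger parallel gripper is mounted at the origin on the work surface; the furniture and walls round the work are solid. World frame = base frame: x ahead of the robot, y to its left, z up, the work surface at z = 0. Lengths are in m, angles in rad, forces in N, time in s.
With the tool pointing down it reaches from about 0.4 to 0.85 m from the base axis. Payload 4.5 kg.
Tool frame: the origin (TCP) lies at the very end of the fingers, on their centre line; the grasp point (between the pads) lies 19 mm behind it; z points along the fingers, y is the line along which they close (so a half turn about z gives the same grasp; the last joint's range is limited). The gripper opens to 88 mm and grips with 3 to 60 N. Pads are 18 mm wide; open, the fingers measure 123 mm over their backs; the gripper's body (75 mm by 187 mm) begins 45 mm behind the grasp point.
Start: joints at [-1.081, 0.689, -0.195, 1.565, 0.157, 0.902, -0.215], TCP at [0.275, 0.561, 0.213] pointing down, gripper open.
Joint ranges: [-3.01, 3.01], [-0.46, 2.08], [-1.47, 1.51], [0.13, 2.56], [-1, 4.14], [0.04, 2.09], [-2.66, 2.66]. Speed limits (rad/s): [2.57, 2.57, 3.14, 3.14, 3.14, 3.14, 3.14].

## Interface

Orientations are given as a unit quaternion [x, y, z, w].
In Python, from plant import r, optics gives the robot as it stands.
- The arm moves only by the tool servo_tool, never from a script. Its arguments are lists of equal length, an entry for each row: "translation": the shift along the tool's x, y, z in m, a list of three; "turn": the turn, a rotation vector about the tool's x, y, z in rad, a list of three. In form: {"translation": [[dx, dy, dz], ...], "turn": [[rx, ry, rz], ...]}. A call has 1 to 10 rows; each row shifts and turns the commanded pose from where the row before left it, along the tool's axes as they then stand; what a row does not reach is not made up. A row lasts 1/8 s, in which the tool goes at most 62.5 mm and 10.7 degrees, less where a joint would pass 70% of its speed; a pose out of reach is approached as far as the arm can. A call is refused whole if a number of a shift passes 0.0625 or a number of a turn 0.188, either way. A call with a gripper value outside its range is refused whole. "grip" is the opening, from 0 (shut) to 1 (fully open), set as the call begins (left out, the last holds). The fingers move at their own pace and stop on an object; "grip_force" is the grip in N (left out, the last holds). Time passes only in rows, so rows that do not move let the fingers close. It gives the time, the measured TCP pose, the force, the opening and the grip force at its end, in the units of the state.
- r.get_state(): the state, without advancing time (a new reading comes with each control period).
- optics.snapshot(name): name is "scene" or "top"; returns a dict with "img" (400x640x3 uint8, red, green, blue), "z_map" (400x640 float32, m along the optical axis (not along the pixel's ray), 0 where there is no reading), "mtx" (3x3 intrinsics, pixels), "R" (3x3) and "t" (3): a world point X has camera coordinates R X + t. Camera axes: x right, y down, z forward; pixel columns grow to the right and rows downward; lengths in m; the calibration is good to about 2 mm. A picture is of the moment at which its call begins.
- r.finish_job(): hands the job in; it is judged then, once.
The state is a dict: "clock": time; "q": joint angles; "qd": joint speeds; "joint_torque": joint torques, N m; "tool_pos": TCP position; "eef_rot": TCP orientation; "contact_force": force on the tool from outside, world axes, zero at the start; "moment": the same for the moment, N m; "opening": opening from 0.0 (shut) to 1.0 (fully open); "finger_force": force on a finger pad.
Only numpy, scipy, OpenCV 4.12 (cv2) and the standard library are available. Lean on these libraries where they do the work, as an engineer would, in place of code of your own. Each camera call takes 0.05 s, during which the arm holds its last target. There are 200 camera calls.

## Working session

There is one attempt and no reset: what is moved stays moved. The work goes in short steps, Python scripts to look and compute and a tool call to move; the robot and the scene stay as the last step left them, time stands still between calls to the robot, and variables do not carry over. Pictures are saved under pics/ and viewed, at most 10 in all, crops included, and the job is handed in when it is done.

Besides the shell and the picture viewer there is one more tool, called by a JSON object that holds its "fn" and its "kwargs". servo_tool: Moves the arm, as the interface text tells. Its arguments: {"type":"object","properties":{"translation":{"type":"array"},"turn":{"type":"array"},"grip":{"type":"number"},"grip_force":{"type":"number"}},"required":["translation","turn"]}

```bash
mkdir -p pics; cat > h.py <<'E'
import numpy as np, cv2
from plant import r, optics
def snap(n):
    s=optics.snapshot(n); return s
def cloud(s):
    h,w=s["z_map"].shape; u,v=np.meshgrid(np.arange(w),np.arange(h)); z=s["z_map"]
    K=s["mtx"]; c=np.stack([(u-K[0,2])/K[0,0]*z,(v-K[1,2])/K[1,1]*z,z],-1)
    P=(c-s["t"])@s["R"]; P[z==0]=np.nan; return P
E
python3 - <<'E'
from h import *
for n in("scene","top"):
    s=snap(n); np.savez(n+".npz",**s); cv2.imwrite(f"pics/{n}0.png",s["img"][...,::-1]); print(n,-s["R"].T@s["t"],s["R"][2])
st=r.get_state(); print(st)
E
```

```text
scene [ 0.25285819 -0.54954356  0.69629863] [ 0.33745679  0.66706827 -0.66418584]
top [0.51931704 0.04283512 1.02458265] [ 0.03495189 -0.00172433 -0.99938751]
{'clock': 0.1, 'q': array([-1.08121403,  0.68989588, -0.19450939,  1.56616398,  0.1573051 ,
        0.90251089, -0.2150657 ]), 'qd': array([-0.00151747, -0.00254548, -0.00095243, -0.00325558, -0.00197468,
        0.00052182,  0.00053662]), 'joint_torque': array([-4.69127655e-03, -5.28497779e+01, -1.27163865e+00, -1.53840923e+01,
       -5.24606032e-02,  1.92992862e-03,  6.35222955e-05]), 'tool_pos': array([0.27489884, 0.5606617 , 0.21271291]), 'eef_rot': array([ 2.25876785e-01,  9.74155556e-01, -7.85238451e-04, -1.17717602e-04]), 'contact_force': array([-0.78286398, -0.31274167,  0.51203139]), 'moment': array([-0.01881051,  0.03370649, -0.01312802]), 'finger_force': 0.0, 'opening': 0.9985475846931051}
```

View pics/scene0.png

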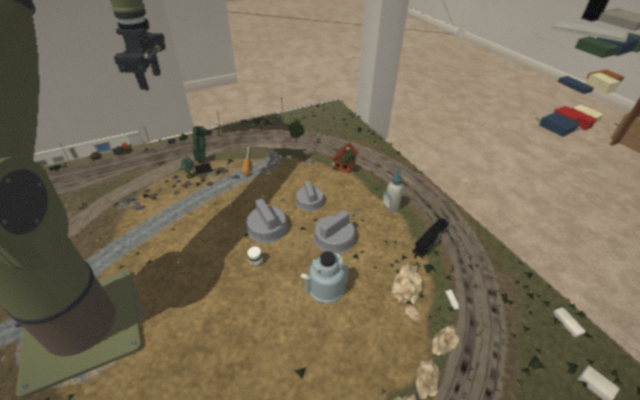

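View pics/top0.png

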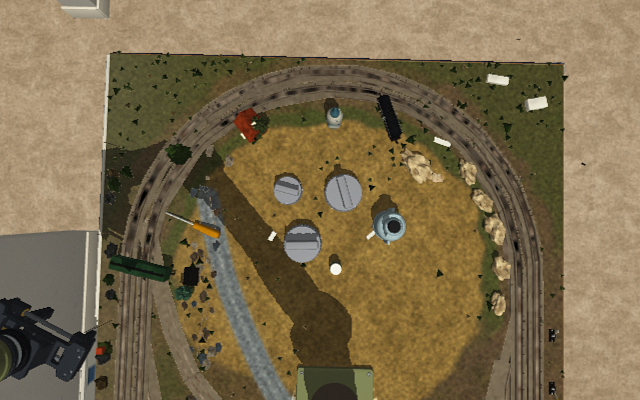

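The scene view shows three caps, at (309,197) the smallest, and the canister at (327,278). In the top view the smallest cap is at (288,190) and the canister at (390,226).

```bash
cat > m.py <<'E'
from h import *
s=dict(np.load("top.npz")); P=cloud(s); im=s["img"]
def stat(m,l):
    q=P[m]; print(l,len(q),q.mean(0).round(4),np.ptp(q,0).round(4)); return q
def circ(m,l):
    ys,xs=np.nonzero(m); pts=P[m][:,:2].astype(np.float32); c,rad=cv2.minEnclosingCircle(pts); print(l,np.round(c,4),round(rad,4))
u,v=np.meshgrid(np.arange(640),np.arange(400))
for (cu,cv_,rr,l) in((288,190,20,"cap"),(390,226,28,"can")):
    w=(abs(u-cu)<rr)&(abs(v-cv_)<rr); Z=P[...,2]
    print(l,np.histogram(Z[w],bins=np.arange(-.01,.14,.005)))
    for lo,hi in((.01,.023),(.021,.033),(.042,.06),(.05,.066),(.066,.078),(.08,.1),(.1,.12)):
        m=w&(Z>lo)&(Z<hi)
        if m.sum()>15:
            circ(m,(l,lo,hi)); stat(m,(lo,hi)); rc=cv2.minAreaRect((P[m][:,:2]*1000).astype(np.float32)); print(rc)
a=cv2.resize(im[165:255,260:420][...,::-1],None,fx=5,fy=5,interpolation=cv2.INTER_CUBIC)
t=np.load("scene.npz")["img"][180:305,270:370][...,::-1]
b=cv2.resize(t,None,fx=5,fy=5,interpolation=cv2.INTER_CUBIC)[:, :]
cv2.imwrite("pics/a.png",a); cv2.imwrite("pics/b.png",cv2.resize(b,(464,580)))
E
python3 m.py
```

```text
cap (array([ 15, 591, 289,   4,   5,   9, 231, 217,   2,   1,   2,  49,  99,
         1,   0,   0,   0,   0,   0,   0,   0,   0,   0,   0,   0,   0,
         0,   0,   0,   0]), array([-0.01 , -0.005,  0.   ,  0.005,  0.01 ,  0.015,  0.02 ,  0.025,
        0.03 ,  0.035,  0.04 ,  0.045,  0.05 ,  0.055,  0.06 ,  0.065,
        0.07 ,  0.075,  0.08 ,  0.085,  0.09 ,  0.095,  0.1  ,  0.105,
        0.11 ,  0.115,  0.12 ,  0.125,  0.13 ,  0.135,  0.14 ]))
('cap', 0.01, 0.023) [0.5745 0.1374] 0.038
(0.01, 0.023) 75 [0.5731 0.1329 0.021 ] [0.0755 0.0728 0.0123]
((575.0419921875, 137.0577392578125), (72.43258666992188, 73.73672485351562), 39.80841064453125)
('cap', 0.021, 0.033) [0.5745 0.1374] 0.038
(0.021, 0.033) 444 [0.5739 0.137  0.025 ] [0.0755 0.0726 0.0088]
((573.654296875, 137.94952392578125), (74.35479736328125, 72.0724868774414), 46.45586013793945)
('cap', 0.042, 0.06) [0.5755 0.1375] 0.032
(0.042, 0.06) 149 [0.5744 0.1375 0.0507] [0.0275 0.0607 0.0093]
((574.4946899414062, 137.775146484375), (63.65396499633789, 15.858863830566406), 75.49002075195312)
('cap', 0.05, 0.066) [0.5747 
[... 1452 characters left out ...]
62), (75.10196685791016, 75.73204040527344), 33.930973052978516)
('can', 0.066, 0.078) [ 0.4866 -0.1338] 0.0364
(0.066, 0.078) 199 [ 0.4879 -0.1286  0.0691] [0.0692 0.0719 0.0113]
((486.6061706542969, -134.64010620117188), (69.29720306396484, 69.7749252319336), 20.23940086364746)
('can', 0.08, 0.1) [ 0.4867 -0.1345] 0.0309
(0.08, 0.1) 229 [ 0.4874 -0.1327  0.0913] [0.0601 0.0459 0.017 ]
((487.2427673339844, -134.98097229003906), (59.82648849487305, 45.9797248840332), 2.0569543838500977)
('can', 0.1, 0.12) [ 0.4868 -0.1344] 0.0158
(0.1, 0.12) 131 [ 0.4866 -0.1339  0.1073] [0.0274 0.0296 0.0096]
((486.54742431640625, -134.07421875), (27.095441818237305, 29.777048110961914), 1.0876363515853882)
```

View pics/a.png

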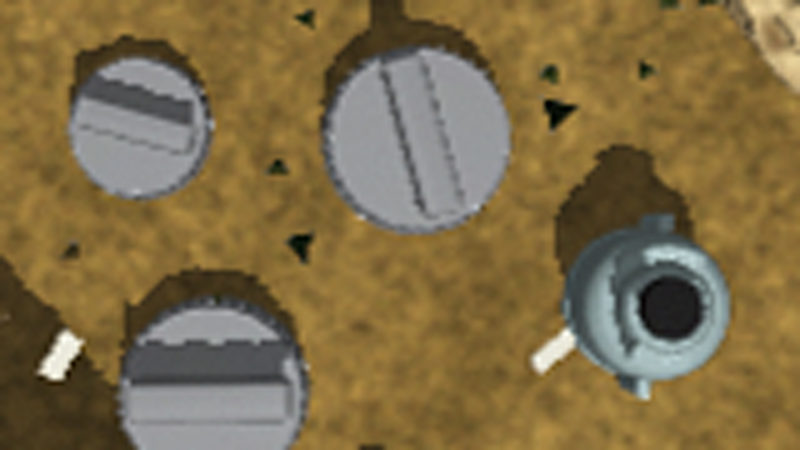

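View pics/b.png

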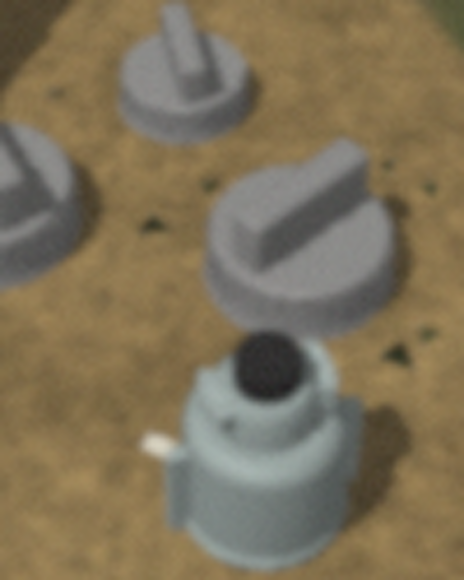

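The crops show the canister's ribs at about top-view (391.6,209.4) and (388,242.6), the catches above them. The cap's bar runs at about 15° to the image horizontal.

```bash
cat > m2.py <<'E'
from h import *
c0=np.array([.4868,-.1342])
for n in("top","scene"):
    s=dict(np.load(n+".npz")); P=cloud(s); Z=P[...,2]
    d=P[...,:2]-c0; R=np.hypot(*np.moveaxis(d,-1,0))
    for lo,hi,a,b,l in((.02,.062,.0415,.05,"rib"),(.086,.097,.0265,.033,"catch"),(.1,.12,0,.03,"plug")):
        m=(Z>lo)&(Z<hi)&(R>a)&(R<b); q=d[m]; an=np.degrees(np.arctan2(q[:,1],q[:,0]))
        for sgn in(1,-1):
            k=q[:,0]*sgn>0
            if k.sum(): print(n,l,sgn,k.sum(),(q[k].mean(0)*1000).round(1),np.median(an[k]).round(1),an[k].min().round(1),an[k].max().round(1))
    # cap bar
    e=P[...,:2]-[.5745,.1375]; m=(Z>.044)&(Z<.056)&(np.hypot(e[...,0],e[...,1])<.036)
    q=(P[m][:,:2]*1000).astype(np.float32); print(n,"bar",cv2.minAreaRect(q),Z[m].max())
E
python3 m2.py
```

```text
top rib 1 10 [44.4 -4.4] -4.2 -10.9 -2.8
top rib -1 14 [-44.    5.9] 171.4 168.6 179.5
top catch 1 24 [27.1 -4.5] -8.7 -40.7 22.6
top catch -1 25 [-27.    2.8] 146.4 -178.7 176.3
top plug 1 66 [6.3 0.5] 3.8 -84.3 87.7
top plug -1 65 [-6.7  0. ] 98.1 -179.8 179.8
top bar ((574.4946899414062, 137.775146484375), (63.65396499633789, 15.858863830566406), 75.49002075195312) 0.05594743360637533
scene rib 1 41 [44.2 -8.7] -11.6 -14.3 -2.3
scene rib -1 37 [-44.7   2.4] 176.9 -179.8 179.8
scene catch 1 35 [27.2 -6.7] -13.4 -39.8 21.3
scene catch -1 30 [-27.3  -1.2] -154.3 -178.8 179.5
scene plug 1 87 [ 6.9 -2.8] -21.8 -87.3 88.4
scene plug -1 94 [-7.1 -3.4] -107.8 -177.8 177.4
scene bar ((575.7430419921875, 136.90599060058594), (63.719932556152344, 16.130762100219727), 76.43531799316406) 0.05494875883747593
```

{"fn": "servo_tool", "kwargs": {"translation": [[-0.0455,-0.0248,0],[-0.0455,-0.0248,0],[-0.0455,-0.0248,0],[-0.0455,-0.0248,0],[-0.0455,-0.0248,0],[-0.0455,-0.0248,0],[-0.0455,-0.0248,0],[-0.0455,-0.0248,0],[-0.0455,-0.0248,0],[-0.0455,-0.0248,0]], "turn": [[0,0,0],[0,0,0],[0,0,0],[0,0,0],[0,0,0],[0,0,0],[0,0,0],[0,0,0],[0,0,0],[0,0,0]]}}

```text
clock: 1.35
tool_pos: [0.5751, 0.1367, 0.2131]
eef_rot: [0.226, 0.974, -0.0, -0.0]
contact_force: [-0.2, -0.4, 0.0]
opening: 1.004
finger_force: 0.0
```

{"fn": "servo_tool", "kwargs": {"translation": [[0,0,0],[0,0,0],[0,0,0],[0,0,0],[0,0,0],[0,0,0],[0,0,0],[0,0,0],[0,0,0],[0,0,0]], "turn": [[0,0,0.151],[0,0,0.151],[0,0,0.151],[0,0,0.151],[0,0,0.151],[0,0,0.151],[0,0,0.151],[0,0,0.151],[0,0,0.151],[0,0,0]]}}

```text
clock: 2.6
tool_pos: [0.5741, 0.1383, 0.213]
eef_rot: [0.787, 0.617, -0.0, 0.0]
contact_force: [-0.2, -0.0, -0.0]
opening: 0.996
finger_force: 0.0
```

```bash
cat >> h.py <<'E'
from scipy.spatial.transform import Rotation as Ro
def rep(tx=None,yaw=None):
    st=r.get_state(); M=Ro.from_quat(st["eef_rot"]); p=st["tool_pos"]; A=M.as_matrix()
    print("t",st["clock"],"p",p.round(4),"yawx",np.degrees(np.arctan2(A[1,0],A[0,0])).round(2),"tilt",np.degrees(np.arccos(-A[2,2])).round(2),"zax",A[:,2].round(4),"F",np.round(st["contact_force"],1),"M",np.round(st["moment"],2),"open",round(st["opening"],3),"q",st["q"].round(2))
    if tx is not None: print("local shift",(A.T@(np.array(tx)-p)).round(4))
    if yaw is not None:
        D=Ro.from_euler("z",yaw,degrees=True)*Ro.from_quat([1,0,0,0]); print("rotvec",(M.inv()*D).as_rotvec().round(4))
E
python3 -c "
from h import *
rep([.5745,.1374,.03],76)"
```

```text
t 2.6 p [0.5741 0.1383 0.213 ] yawx 76.12 tilt 0.06 zax [-8.e-04 -6.e-04 -1.e+00] F [-0.2 -0.  -0. ] M [-0.03  0.11  0.06] open 0.996 q [-0.4   0.65  0.15  1.68 -0.12  0.82 -0.44]
local shift [-0.0007  0.0007  0.183 ]
rotvec [-0.0006  0.0008  0.0021]
```

{"fn": "servo_tool", "kwargs": {"translation": [[0,0,0.03],[0,0,0.03],[0,0,0.03],[0,0,0.03],[0,0,0.03],[0,0,0.02],[0,0,0.012],[0,0,0]], "turn": [[0,0,0],[0,0,0],[0,0,0],[0,0,0],[0,0,0],[0,0,0],[0,0,0],[0,0,0]]}}

```text
clock: 3.6
tool_pos: [0.574, 0.1382, 0.0308]
eef_rot: [0.788, 0.616, -0.001, -0.0]
contact_force: [-0.6, -0.4, 0.3]
opening: 0.999
finger_force: 0.0
```

{"fn": "servo_tool", "kwargs": {"translation": [[0,0,0],[0,0,0],[0,0,0],[0,0,0],[0,0,0],[0,0,0],[0,0,0],[0,0,0]], "turn": [[0,0,0],[0,0,0],[0,0,0],[0,0,0],[0,0,0],[0,0,0],[0,0,0],[0,0,0]], "grip": 0, "grip_force": 45}}

```text
clock: 4.6
tool_pos: [0.5745, 0.1383, 0.0314]
eef_rot: [0.788, 0.616, -0.0, -0.0]
contact_force: [-0.3, -0.4, -0.7]
opening: 0.114
finger_force: 0.0
```

```bash
python3 -c "
from h import *
rep([.5745,.1374,.03],76)"
```

```text
t 4.6 p [0.5745 0.1383 0.0314] yawx 76.02 tilt 0.0 zax [-0.  0. -1.] F [-0.3 -0.4 -0.7] M [-0.09  0.07 -0.02] open 0.114 q [-0.36  0.91  0.08  1.8  -0.16  0.44 -0.41]
local shift [-0.0008  0.0002  0.0014]
rotvec [-0.     -0.      0.0004]
```

{"fn": "servo_tool", "kwargs": {"translation": [[0,0,0],[0,0,0]], "turn": [[0,0,0],[0,0,0]]}}

```text
clock: 4.85
tool_pos: [0.5745, 0.1383, 0.0314]
eef_rot: [0.788, 0.616, -0.0, -0.0]
contact_force: [-0.8, 1.2, -0.3]
opening: 0.006
finger_force: 0.0
```

```bash
python3 -c "
from h import *
rep([.5745,.1374,.03],76)
a=snap('scene')['img'][120:300,200:440,::-1]; cv2.imwrite('pics/c.png',cv2.resize(a,None,fx=3,fy=3,interpolation=2))"
```

```text
t 4.85 p [0.5745 0.1383 0.0314] yawx 76.02 tilt 0.0 zax [-1.e-04  0.e+00 -1.e+00] F [-0.8  1.2 -0.3] M [-0.09  0.07  0.02] open 0.006 q [-0.36  0.91  0.09  1.8  -0.16  0.44 -0.41]
local shift [-0.0008  0.0003  0.0014]
rotvec [-0.0001 -0.      0.0004]
```

View pics/c.png

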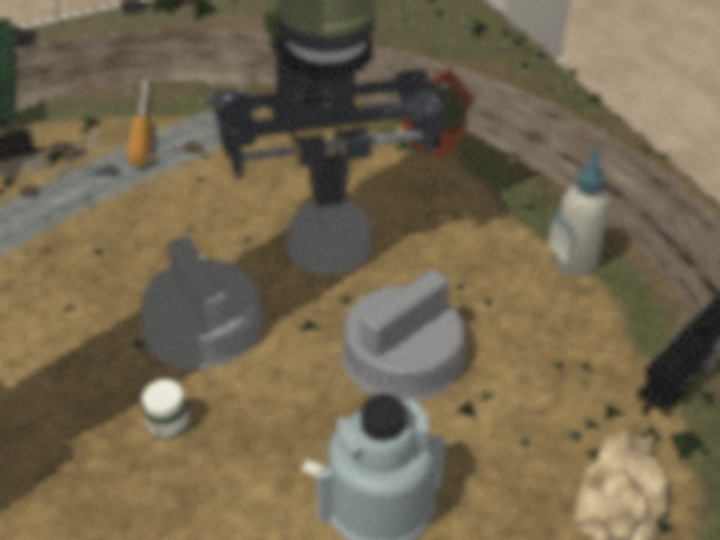

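The picture shows the fingers shut at (330,190) on top of the cap (330,235), and I can't make out the bar. I'll check the depth map.

```bash
python3 -c "
from h import *
s0=dict(np.load('scene.npz')); P0=cloud(s0)
s=snap('scene'); P=cloud(s); Z=P[...,2]
np.set_printoptions(linewidth=220)
print((P0[172:214:2,290:330:2,2]*1000).round().astype(int))
print((np.nan_to_num(Z[172:214:2,290:330:2])*1000).round().astype(int))
a=s['img'][160:215,280:340,::-1]; a=cv2.convertScaleAbs(a,alpha=2); cv2.imwrite('pics/d.png',cv2.resize(a,None,fx=10,fy=10,interpolation=2))
rep()
"
```

```text
[[                  -2                    0                   -3                    1                    0                   -1                    2                    0                   -1                    1
                    -2                   -3                   -2                   -1                    1                   -1                   -1                   -1                   -2                   -1]
 [                  -2                    1                    0                   -2                   -1                    0                   -1                    0                    0                    3
                    -1                   -1                    0                    2                   -1                   -3                   -1                    0                    0                    2]
 [                   0                    1                    1                    0                   -3                   -2                   -1                   -3                    0                   -1
                    -1                
[... 9110 characters left out ...]
24  25  26  24  24  22  17   9   2   0   2]
 [  2  -3   0   0   7  15  17  19  22  22  23  21  21  19  12  11   3   2   0   0]
 [ -1   2   1  -1   2   6  10  14  15  17  15  16  10  11   8   2  -3   0  -1   0]
 [ -1   1   2   2   1   2   2   5   8   9  10   8   7   2   0   1   0   1   0   1]
 [  1   1  -1   0  -1   2   1   1   2   1   3   3  -1   0   0   0  -1   0   1   0]
 [  0   0  -1  -1  -1  -1  -1  -2   1  -1  -1  -1  -1   0  -3  -2  -3   0  -2  -3]]
t 4.95 p [0.5745 0.1383 0.0314] yawx 76.02 tilt 0.0 zax [-0.e+00  1.e-04 -1.e+00] F [ 0.2  0.7 -0.1] M [-0.09  0.11 -0.05] open 0.005 q [-0.36  0.91  0.08  1.8  -0.16  0.44 -0.41]<string>:6: RuntimeWarning: invalid value encountered in cast
```

View pics/d.png

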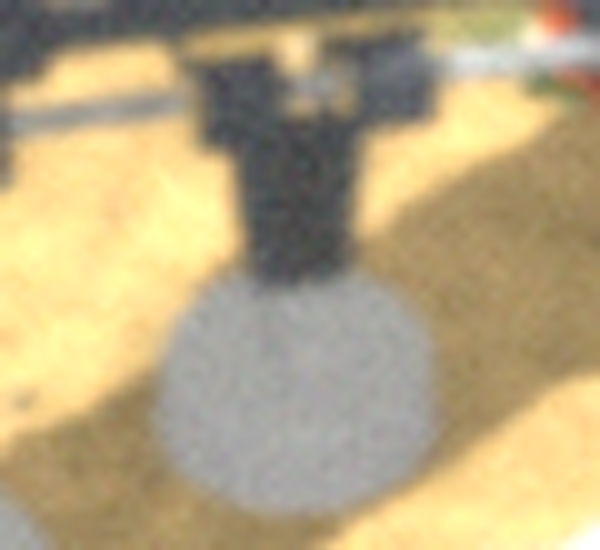

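```bash
python3 - <<'E'
from h import *
P=cloud(dict(np.load('scene.npz'))); q=P.reshape(-1,3)
d=np.hypot(q[:,0]-.275,q[:,1]-.561); k=(d<.075)&(q[:,2]>.05)
z=np.sort(q[k][:,2]); print("initial: lowest finger z",z[:12].round(3),"reported .213")
b=q[k]; b=b[b[:,2]<z[0]+.04]; print(b.mean(0),np.ptp(b,0), (b[:,:2]-[.275,.561])[::6].round(3).tolist())
s=snap('scene'); P=cloud(s); np.savez("s1.npz",**s)
im=s['img'].astype(int); dark=(im.sum(2)<200)
Z=P[...,2]; m=(Z>.045)&(Z<.095)&(np.hypot(P[...,0]-.5745,P[...,1]-.138)<.06)&dark
for lo in np.arange(.045,.095,.01):
    k=m&(Z>=lo)&(Z<lo+.01); print(round(lo,3),k.sum(),P[k].min(0).round(4) if k.any() else 0,P[k].max(0).round(4) if k.any() else 0)
E
```

```text
initial: lowest finger z [0.06  0.075 0.081 0.083 0.237 0.238 0.238 0.238 0.238 0.238 0.238 0.239] reported .213
[0.21648724 0.60207256 0.07474892] [0.0008951  0.00584561 0.02224952] [[-0.058, 0.043]]
0.045 0 0 0
0.055 23 [0.5598 0.1219 0.0558] [0.5854 0.1324 0.0647]
0.065 31 [0.5593 0.1233 0.0656] [0.5865 0.1384 0.0749]
0.075 37 [0.5573 0.1241 0.0751] [0.5849 0.1346 0.085 ]
0.085 32 [0.5568 0.1222 0.0858] [0.5854 0.1325 0.095 ]
```

The bar is there, but by depth the finger ends are about 23 mm higher than the reported TCP (0.237 against 0.213 at the start, 0.054 against 0.031 now). The fingers shut above the bar. I'll open, lift clear and measure the finger offset.

{"fn": "servo_tool", "kwargs": {"translation": [[0,0,-0.02],[0,0,-0.02],[0,0,-0.01],[0,0,0],[0,0,0],[0,0,0],[0,0,0],[0,0,0]], "turn": [[0,0,0],[0,0,0],[0,0,0],[0,0,0],[0,0,0],[0,0,0],[0,0,0],[0,0,0]], "grip": 0.8}}

```text
clock: 6.0
tool_pos: [0.5744, 0.1382, 0.0811]
eef_rot: [0.788, 0.616, -0.0, -0.0]
contact_force: [-0.3, -1.2, -0.3]
opening: 0.8
finger_force: 0.0
```

```bash
python3 - <<'E'
from h import *
st=r.get_state(); p=st["tool_pos"]; A=Ro.from_quat(st["eef_rot"]).as_matrix(); rep()
np.set_printoptions(suppress=True)
for n in("scene","top"):
    s=snap(n); P=cloud(s); q=(P-p)@A   # tool coords
    z=q[...,2]; W=P[...,2]
    m=(W>.062)&(np.abs(q[...,0])<.04)&(np.abs(q[...,1])<.075)&(z>-.08)
    for sg in(1,-1):
        k=m&(q[...,1]*sg>0.01); 
        if k.sum()<5: print(n,sg,k.sum()); continue
        print(n,sg,k.sum(),"deepest z",np.sort(z[k])[-8:].round(4))
        for lo in(-.06,-.045,-.03):
            j=k&(z>lo)&(z<lo+.015)
            if j.sum(): print("  z",lo,j.sum(),"x",np.percentile(q[j][:,0],[1,50,99]).round(4),"y",np.percentile(q[j][:,1],[1,50,99]).round(4))
a=snap('scene')['img'][120:220,240:380,::-1]; a=cv2.convertScaleAbs(a,alpha=1.8); cv2.imwrite('pics/e.png',cv2.resize(a,None,fx=5,fy=5,interpolation=2))
E
```

```text
t 6.0 p [0.5744 0.1382 0.0811] yawx 76.02 tilt 0.03 zax [-5.e-04 -1.e-04 -1.e+00] F [-0.3 -1.2 -0.3] M [-0.06  0.1   0.03] open 0.8 q [-0.37  0.83  0.1   1.79 -0.15  0.53 -0.42]
scene 1 128 deepest z [-0.0283 -0.0281 -0.0275 -0.0271 -0.0267 -0.0254 -0.0235 -0.0235]
  z -0.06 33 x [-0.0138 -0.01    0.0063] y [0.0364 0.0437 0.0516]
  z -0.045 34 x [-0.0142 -0.0103  0.0064] y [0.0361 0.0416 0.0498]
  z -0.03 9 x [-0.0117 -0.0092  0.0045] y [0.0367 0.0394 0.0469]
scene -1 99 deepest z [-0.0296 -0.0295 -0.0295 -0.0291 -0.028  -0.0277 -0.0269 -0.0266]
  z -0.06 28 x [-0.0137 -0.0108 -0.0014] y [-0.0501 -0.0443 -0.0367]
  z -0.045 27 x [-0.0125 -0.0108 -0.0004] y [-0.0482 -0.0423 -0.0343]
  z -0.03 8 x [-0.014  -0.0109 -0.0091] y [-0.0454 -0.0401 -0.0348]
top 1 0
top -1 0
```

View pics/e.png

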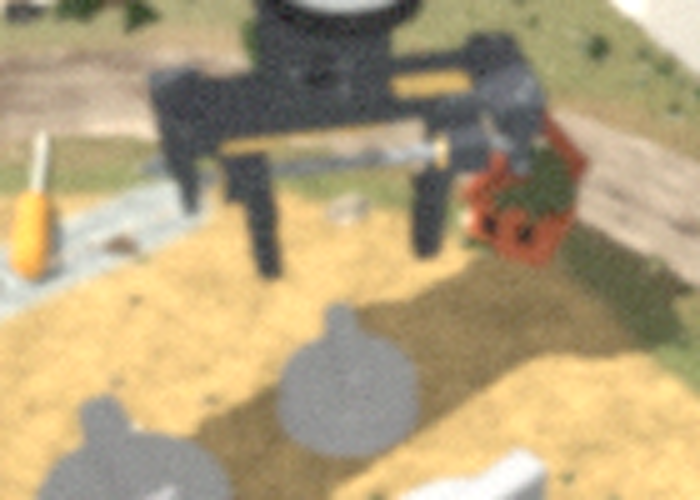

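The finger ends are at tool z ≈ -24 mm and centred in x and y, with the cap undisturbed at about (345,400) in the picture. The offset is purely axial, so I'll go down by that much more.

{"fn": "servo_tool", "kwargs": {"translation": [[0,0,0.025],[0,0,0.025],[0,0,0.017],[0,0,0.004],[0,0,0.004],[0,0,0]], "turn": [[0,0,0],[0,0,0],[0,0,0],[0,0,0],[0,0,0],[0,0,0]]}}

```text
clock: 6.9
tool_pos: [0.5748, 0.1383, 0.0068]
eef_rot: [0.788, 0.616, 0.0, 0.0]
contact_force: [0.2, -0.5, -0.9]
opening: 0.8
finger_force: 0.0
```

{"fn": "servo_tool", "kwargs": {"translation": [[0,0,0],[0,0,0],[0,0,0],[0,0,0],[0,0,0],[0,0,0],[0,0,0],[0,0,0],[0,0,0]], "turn": [[0,0,0],[0,0,0],[0,0,0],[0,0,0],[0,0,0],[0,0,0],[0,0,0],[0,0,0],[0,0,0]], "grip": 0, "grip_force": 45}}

```text
clock: 8.02
tool_pos: [0.5745, 0.1382, 0.0064]
eef_rot: [0.788, 0.616, 0.0, 0.0]
contact_force: [0.4, 0.6, -1.0]
opening: 0.178
finger_force: 45.0
```

```bash
python3 - <<'E'
from h import *
rep()
E
```

```text
t 8.025 p [0.5745 0.1382 0.0064] yawx 76.02 tilt 0.0 zax [ 1.e-04  0.e+00 -1.e+00] F [ 0.4  0.6 -1. ] M [-0.11  0.03 -0.05] open 0.178 q [-0.36  0.95  0.08  1.8  -0.16  0.39 -0.41]
```

{"fn": "servo_tool", "kwargs": {"translation": [[0,0,-0.025],[0,0,-0.025],[0,0,-0.025],[0,0,-0.025],[0,0,-0.025],[0,0,-0.025],[0,0,0]], "turn": [[0,0,0],[0,0,0],[0,0,0],[0,0,0],[0,0,0],[0,0,0],[0,0,0]]}}

```text
clock: 8.9
tool_pos: [0.5755, 0.1385, 0.1578]
eef_rot: [0.788, 0.616, 0.002, 0.001]
contact_force: [-0.2, -0.4, -2.0]
opening: 0.177
finger_force: 45.0
```

```bash
cat > m3.py <<'E'
from h import *
for n in("top","scene"):
    s=dict(np.load(n+".npz")); P=cloud(s); Z=P[...,2]; im=s["img"].astype(int); K=s["mtx"]
    near=np.hypot(P[...,0]-.4868,P[...,1]+.1342)<.04
    m=((Z>.1055)&near).astype(np.uint8)
    if n=="top": m=((im.sum(2)<150)&near).astype(np.uint8)
    c=max(cv2.findContours(m,0,1)[0],key=cv2.contourArea); (eu,ev),ax,an=cv2.fitEllipse(c); print(n,(eu,ev),ax)
    ray=s["R"].T@np.linalg.inv(K)@[eu,ev,1]; o=-s["R"].T@s["t"]; print("plug centre",(o+ray*(.109-o[2])/ray[2]).round(4),P[m>0].mean(0).round(4))
st=r.get_state();p=st["tool_pos"]; A=Ro.from_quat(st["eef_rot"]).as_matrix(); rep([.4868,-.1342,p[2]],63)
for n in("scene","top"):
    s=snap(n);P=cloud(s); q=(P-p)@A; im=s["img"].astype(int)
    m=(np.hypot(q[...,0],q[...,1])<.055)&(q[...,2]>-.04)&(P[...,2]>.1)
    k=m&(P[...,2]<p[2]+.0215)&(P[...,2]>p[2]+.016)
    if k.sum()>10: print(n,k.sum(),"captop in tool",q[k].min(0).round(4),q[k].max(0).round(4)); 
    k=m&(q[...,2]>-.01); 
    if k.sum(): print(n,"lowest",np.sort(q[k][:,2])[-8:].round(4),"x",q[k][:,0].min(),q[k][:,0].max(),"y",q[k][:,1].min(),q[k][:,1].max())
    pl=m&(q[...,2]<-.017)&(q[...,2]>-.023)&(im.max(2)-im.min(2)<40)
    if pl.sum()>30: a=np.c_[q[pl][:,:2],np.ones(pl.sum())]; print("plane slope deg",np.degrees(np.linalg.lstsq(a,q[pl][:,2],rcond=None)[0][:2]).round(2))
E
python3 m3.py
```

```text
top (393.4756164550781, 225.8946990966797) (11.385684967041016, 11.839973449707031)
plug centre [ 0.4881 -0.1321  0.109 ] [ 0.488  -0.1326  0.1067]
scene (327.5634765625, 256.8594970703125) (11.98655891418457, 14.561553001403809)
plug centre [ 0.4867 -0.1368  0.109 ] [ 0.4871 -0.1361  0.1081]
t 8.9 p [0.5755 0.1385 0.1578] yawx 76.02 tilt 0.19 zax [ 0.0032  0.001  -1.    ] F [-0.2 -0.4 -2. ] M [-0.06  0.09  0.04] open 0.177 q [-0.39  0.72  0.13  1.74 -0.14  0.69 -0.43]
local shift [-0.2861 -0.0202 -0.0006]
rotvec [ 0.0027 -0.002   0.2273]
scene 226 captop in tool [-0.0373 -0.036  -0.0215] [ 0.0249  0.0379 -0.0161]
scene lowest [0.0066 0.0067 0.0068 0.007  0.007  0.0072 0.0072 0.0074] x -0.04009041535884828 0.008956228536939533 y -0.0387285669315977 0.03700056673382969
plane slope deg [0.19 0.19]
top 44 captop in tool [-0.037  -0.0209 -0.0209] [-0.0239  0.0177 -0.0162]
top lowest [0.0061 0.0067 0.0073 0.0074 0.0076 0.0076 0.0081 0.0084] x -0.03976844804167455 -0.027221859014234705 y -0.027391380779676604 0.025304874268987084
plane slope deg [2.19 1.25]
```

{"fn": "servo_tool", "kwargs": {"translation": [[-0.0318,-0.0022,0],[-0.0318,-0.0022,0],[-0.0318,-0.0022,0],[-0.0318,-0.0022,0],[-0.0318,-0.0022,0],[-0.0318,-0.0022,0],[-0.0318,-0.0022,0],[-0.0318,-0.0022,0],[-0.0318,-0.0022,0],[0,0,0]], "turn": [[0,0,0],[0,0,0],[0,0,0],[0,0,0],[0,0,0],[0,0,0],[0,0,0],[0,0,0],[0,0,0],[0,0,0]]}}

```text
clock: 10.25
tool_pos: [0.484, -0.1375, 0.1552]
eef_rot: [0.79, 0.614, -0.002, -0.001]
contact_force: [0.1, -0.9, -1.2]
opening: 0.177
finger_force: 45.0
```

{"fn": "servo_tool", "kwargs": {"translation": [[0,0,0],[0,0,0],[0,0,0.01],[0,0,0.01],[0,0,0],[0,0,0]], "turn": [[0,0,0.114],[0,0,0.113],[0,0,0],[0,0,0],[0,0,0],[0,0,0]]}}

```text
clock: 11.0
tool_pos: [0.4861, -0.1346, 0.1362]
eef_rot: [0.852, 0.523, -0.0, -0.0]
contact_force: [0.0, -0.4, -1.4]
opening: 0.174
finger_force: 45.0
```

```bash
cat > m4.py <<'E'
from h import *
rep([.487,-.1345,.1378],63)
st=r.get_state();p=st["tool_pos"]
s=snap("scene"); P=cloud(s); q=P-p
# cap wall & canister wall slices: circle fits with known structure (visible half), least squares
def fit(pts,R):
    from scipy.optimize import least_squares
    f=least_squares(lambda c:np.hypot(pts[:,0]-c[0],pts[:,1]-c[1])-R,[p[0],p[1]],loss="soft_l1",f_scale=.001); return f.x.round(4),np.sqrt((f.fun**2).mean()).round(4)
near=np.hypot(q[...,0],q[...,1])<.06
b=p[2]-.0064
for l,lo,hi,R in(("cap lower",b+.001,b+.004,.040),("cap wall",b+.008,b+.022,.037),("can body",.015,.06,.0385)):
    m=near&(P[...,2]>lo)&(P[...,2]<hi); pts=P[m][:,:2]
    if "can" in l: # skip ribs
        a=np.degrees(np.arctan2(pts[:,1]+.1345,pts[:,0]-.487)); pts=pts[(a<-20)&(a>-160)|(a>20)&(a<160)]
    print(l,len(pts),fit(pts,R))
a=s["img"][170:310,260:400,::-1]; cv2.imwrite("pics/f.png",cv2.resize(cv2.convertScaleAbs(a,alpha=1.4),None,fx=4,fy=4,interpolation=2))
E
python3 m4.py
```

```text
t 11.0 p [ 0.4861 -0.1346  0.1362] yawx 63.04 tilt 0.02 zax [-3.e-04  2.e-04 -1.e+00] F [ 0.  -0.4 -1.4] M [-0.05  0.11  0.01] open 0.174 q [ 0.11  0.66  0.11  2.01 -0.15  0.48 -0.14]
local shift [ 0.0005  0.0007 -0.0016]
rotvec [-0.0004 -0.0001  0.0007]
cap lower 75 (array([ 0.4885, -0.1326]), np.float64(0.0011))
cap wall 185 (array([ 0.4875, -0.1345]), np.float64(0.0008))
can body 364 (array([ 0.4881, -0.1344]), np.float64(0.0007))
```

View pics/f.png

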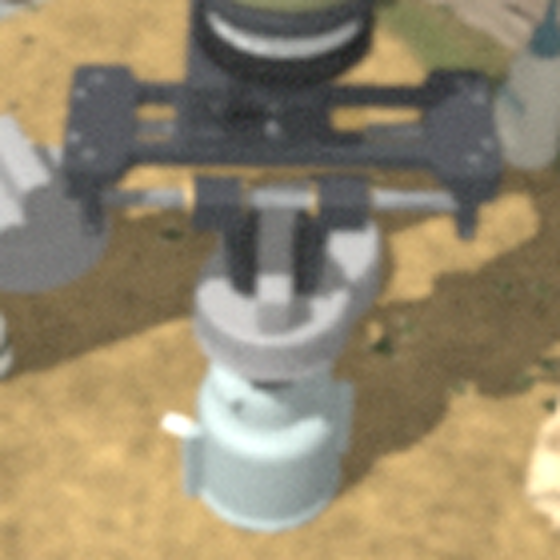

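The picture shows the cap at (275,310) held level above the canister at (270,440). By circle fits the two are centred within 1 mm.

{"fn": "servo_tool", "kwargs": {"translation": [[0.0003,0.0006,0.008],[0,0,0.008],[0,0,0.008],[0,0,0.008],[0,0,0.004],[0,0,0.004],[0,0,0.004],[0,0,0],[0,0,0]], "turn": [[0,0,0],[0,0,0],[0,0,0],[0,0,0],[0,0,0],[0,0,0],[0,0,0],[0,0,0],[0,0,0]]}}

```text
clock: 12.18
tool_pos: [0.4869, -0.1347, 0.0926]
eef_rot: [0.853, 0.523, 0.0, 0.0]
contact_force: [-0.8, 0.0, -0.1]
opening: 0.181
finger_force: 45.0
```

```bash
python3 -c "
from h import *
rep([.4866,-.1345,.0815],63)"
```

```text
t 12.175 p [ 0.4869 -0.1347  0.0926] yawx 63.02 tilt 0.01 zax [ 2.e-04  0.e+00 -1.e+00] F [-0.8  0.  -0.1] M [-0.07  0.12  0.02] open 0.181 q [ 0.13  0.74  0.09  2.04 -0.16  0.37 -0.13]
local shift [ 0.     -0.0003  0.0111]
rotvec [ 0.0002 -0.0001  0.0003]
```

{"fn": "servo_tool", "kwargs": {"translation": [[0,0,0.003],[0,0,0.003],[0,0,0.003],[0,0,0.003],[0,0,0],[0,0,0],[0,0,0]], "turn": [[0,0,0],[0,0,0],[0,0,0],[0,0,0],[0,0,0],[0,0,0],[0,0,0]]}}

```text
clock: 13.05
tool_pos: [0.487, -0.1348, 0.0808]
eef_rot: [0.853, 0.523, 0.0, 0.0]
contact_force: [-1.0, 0.2, 8.0]
opening: 0.179
finger_force: 45.0
```

```bash
python3 -c "
from h import *
rep([.4866,-.1345,.081],-7)"
```

```text
t 13.05 p [ 0.487  -0.1348  0.0808] yawx 63.01 tilt 0.04 zax [ 7.e-04 -0.e+00 -1.e+00] F [-1.   0.2  8. ] M [0.05 0.42 0.01] open 0.179 q [ 0.13  0.76  0.08  2.04 -0.16  0.34 -0.13]
local shift [ 0.     -0.0005 -0.0002]
rotvec [ 4.0000e-04 -6.0000e-04  1.2219e+00]
```

{"fn": "servo_tool", "kwargs": {"translation": [[0,0,0],[0,0,0],[0,0,0],[0,0,0],[0,0,0],[0,0,0],[0,0,0],[0,0,0],[0,0,0]], "turn": [[0,0,0.13],[0,0,0.13],[0,0,0.13],[0,0,0.13],[0,0,0.13],[0,0,0.13],[0,0,0.13],[0,0,0.13],[0,0,0]]}}

```text
clock: 14.18
tool_pos: [0.4869, -0.135, 0.0808]
eef_rot: [1.0, 0.029, 0.0, 0.0]
contact_force: [-1.1, -0.3, 7.0]
opening: 0.175
finger_force: 45.0
```

```bash
python3 -c "
from h import *
rep([.4866,-.1345,.081],-7)"
```

```text
t 14.175 p [ 0.4869 -0.135   0.0808] yawx 3.34 tilt 0.04 zax [ 5.e-04 -6.e-04 -1.e+00] F [-1.1 -0.3  7. ] M [ 0.04  0.46 -0.12] open 0.175 q [-0.01  0.79  0.31  2.05 -0.6   0.39 -0.73]
local shift [-0.0003 -0.0005 -0.0002]
rotvec [ 0.0005 -0.0006  0.1805]
```

{"fn": "servo_tool", "kwargs": {"translation": [[0,0,0],[0,0,0],[0,0,0],[0,0,0],[0,0,0]], "turn": [[0,0,0.06],[0,0,0.06],[0,0,0.06],[0,0,0],[0,0,0]]}}

```text
clock: 14.8
tool_pos: [0.4867, -0.1348, 0.0808]
eef_rot: [0.998, -0.06, 0.0, 0.0]
contact_force: [-1.8, 0.1, 8.2]
opening: 0.175
finger_force: 45.0
```

```bash
python3 -c "
from h import *
rep([.4866,-.1345,.081],-7)
p=r.get_state()['tool_pos']; s=snap('scene'); P=cloud(s); q=P-p; Z=P[...,2]
d=np.hypot(q[...,0],q[...,1])
for lo,hi,R0,R1,l in((.108,.135,0,.036,'bar'),(.02,.06,.0415,.052,'rib')):
    m=(Z>lo)&(Z<hi)&(d>R0)&(d<R1)&(s['img'].max(2)>70); k=P[m][:,:2]; print(l,m.sum(),cv2.minAreaRect((k*1000).astype(np.float32)))
a=s['img'][180:310,265:395,::-1]; cv2.imwrite('pics/g.png',cv2.resize(cv2.convertScaleAbs(a,alpha=1.4),None,fx=4,fy=4,interpolation=2))"
```

```text
t 14.8 p [ 0.4867 -0.1348  0.0808] yawx -6.92 tilt 0.02 zax [ 3.e-04 -1.e-04 -1.e+00] F [-1.8  0.1  8.2] M [ 0.09  0.49 -0.08] open 0.175 q [-0.03  0.79  0.35  2.05 -0.67  0.41 -0.84]
local shift [-0.0002 -0.0003 -0.0002]
rotvec [ 0.     -0.0003  0.0015]
bar 117 ((468.0269470214844, -137.61032104492188), (16.08317756652832, 28.17205238342285), 55.72816467285156)
rib 52 ((487.1396484375, -135.76527404785156), (8.316329956054688, 94.90885925292969), 82.91365051269531)
```

View pics/g.png

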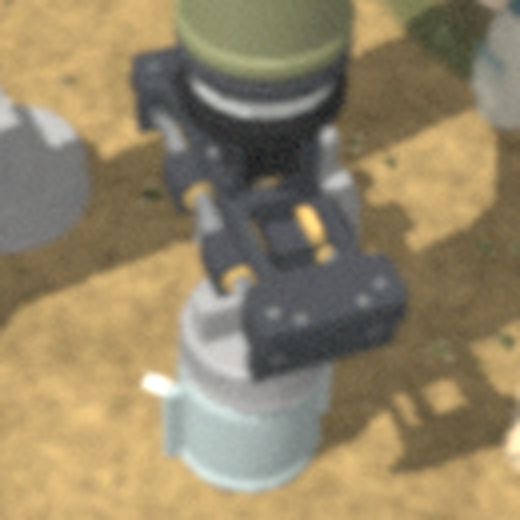

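The ribs lie at -7.1° and the tool at -6.9°, so the bar is in line. I'll let the cap rise into the pockets and check it is caught by pulling up slightly.

{"fn": "servo_tool", "kwargs": {"translation": [[0,0,-0.002],[0,0,-0.002],[0,0,-0.002],[0,0,-0.0015],[0,0,0],[0,0,0]], "turn": [[0,0,0],[0,0,0],[0,0,0],[0,0,0],[0,0,0],[0,0,0]]}}

```text
clock: 15.6
tool_pos: [0.4866, -0.1348, 0.0874]
eef_rot: [0.998, -0.06, -0.0, 0.0]
contact_force: [0.7, -1.9, -5.7]
opening: 0.176
finger_force: 45.0
```

```bash
python3 -c "
from h import *
rep()"
```

```text
t 15.6 p [ 0.4866 -0.1348  0.0874] yawx -6.89 tilt 0.04 zax [-6.e-04 -3.e-04 -1.e+00] F [ 0.7 -1.9 -5.7] M [-0.28  0.13 -0.02] open 0.176 q [-0.04  0.78  0.37  2.05 -0.66  0.43 -0.85]
```

{"fn": "servo_tool", "kwargs": {"translation": [[0,0,0.0008],[0,0,0],[0,0,0],[0,0,0],[0,0,0],[0,0,0],[0,0,0]], "turn": [[0,0,0],[0,0,0],[0,0,0],[0,0,0],[0,0,0],[0,0,0],[0,0,0]], "grip": 0.6}}

```text
clock: 16.48
tool_pos: [0.4868, -0.1347, 0.0871]
eef_rot: [0.998, -0.06, 0.0, -0.0]
contact_force: [0.9, -0.5, 0.3]
opening: 0.6
finger_force: 0.0
```

{"fn": "servo_tool", "kwargs": {"translation": [[0,0,-0.01],[0,0,-0.02],[0,0,-0.03],[0,0,-0.03],[0,0,-0.03],[0,0,-0.03],[0,0,0],[0,0,0]], "turn": [[0,0,0],[0,0,0],[0,0,0],[0,0,0],[0,0,0],[0,0,0],[0,0,0],[0,0,0]]}}

```text
clock: 17.48
tool_pos: [0.4863, -0.1342, 0.2368]
eef_rot: [0.998, -0.06, -0.0, -0.0]
contact_force: [-0.1, 0.3, -0.6]
opening: 0.599
finger_force: 0.0
```

```bash
python3 -c "
from h import *
rep()
s=snap('scene'); P=cloud(s); Z=P[...,2]
d=np.hypot(P[...,0]-.4867,P[...,1]+.1348)
m=(Z>.1265)&(Z<.14)&(d<.036); print(m.sum(),cv2.minAreaRect((P[m][:,:2]*1000).astype(np.float32)),Z[m].mean())
k=(d<.034)&(Z>.1)&(Z<.111); a=np.c_[P[k][:,:2]-[.4867,-.1348],np.ones(k.sum())]; print('top plane',k.sum(),np.linalg.lstsq(a,P[k][:,2],rcond=None)[0].round(4))"
```

```text
t 17.475 p [ 0.4863 -0.1342  0.2368] yawx -6.87 tilt 0.06 zax [-8.e-04  7.e-04 -1.e+00] F [-0.1  0.3 -0.6] M [ 0.07  0.13 -0.02] open 0.599 q [-0.2   0.57  0.62  1.92 -0.46  0.8  -1.02]
237 ((488.068115234375, -137.486083984375), (16.271560668945312, 62.81707000732422), 81.92044067382812) 0.1316026404930481
top plane 356 [0.0037 0.0042 0.1069]
```

```bash
python3 -c "
from plant import r
print(r.finish_job())"
```

```text
the job is handed in; nothing more can be done
None
```

I locked the cap on the canister and handed the job in at about 17.5 s of the 51 s; no verdict came back. On the last camera check it was level, its lower edge was about 81 mm above the canister's underside, and its bar was within about 1° of the ribs.

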